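# Shut the exhibit box and clamp its seal tabs

### The job

Close up the box of seized gold: break the folding stay at its knee, lower the lid shut without slamming it, and then put the spring clamp over the two upright seal tabs at the front, jaws pointing straight down and pushed fully home, so that it grips both tabs together. Let go of it there, and leave the parcels and other goods on the bench where they are.

Things in the scene. Friction and masses are not known exactly. Their poses are not given: they have to be found in the camera images.
- box_hinge (a point): Middle of the lid's hinge line, at the far upper edge of the stainless exhibit box (180 mm deep, 240 mm wide, 90 mm high, 3 mm walls, too heavy to shift). Axes are the box's own: x from the box's front to its back, y along the hinge to the box's left, z up. The hinge is 91.5 mm above the bench; the box's front face is 180 mm before it.
- lid (a joint): Opening angle of the flat steel lid (240 x 180 mm, 3 mm thick, 0.5 kg): 0 shut, 1.5 rad propped open as at the start (almost upright, outer face away from the robot). Its hinge is stiff enough to keep the lid wherever it is left; lowering it takes 2 to 5 N at the front edge. It cannot close while the stay is straight.
- lid_edge (a point): Middle of the lid's front edge (173 mm from the hinge, half-way through the thickness); its frame turns with the lid and equals the box's axes when the lid is shut. At the open lid this edge is uppermost, 264 mm above the bench. The lid tab rises here from the outer face, 100 mm wide; the outer 70 mm of the edge to its left and right are plain.
- knee (a joint): Angle of the knee of the folding stay: -0.1 locked over-centre against its stop (as at the start), 0 straight, positive folded with the knee going down and towards the lid's hinge, about 2.9 when the lid is shut. A push of a few newtons on the knee pin, down or down-and-back, breaks it.
- knee_pin (a point): Middle of the brass knee pin of the stay (16 mm in diameter, 24 mm long along the box's y) that joins the two steel links, each 85 mm long, 16 mm wide and 4 mm thick, from the box's left side wall (20 mm outside it) to the lid's left edge; at the start 141 mm above the bench, 67 mm before the hinge line and 60 mm before the open lid.
- box_tab: Seal tab of the box: upright plate 100 mm wide (along the box's y), 3 mm thick, standing on the box's front wall in its middle. Origin at the middle of its top edge, 137 mm above the bench; axes as the box's. It stands free for 44 mm below its top on both sides.
- lid_tab: Seal tab of the lid: the same plate, 100 x 44 x 3 mm, turned up from the lid's front edge. Origin at the middle of its free edge, axes turning with the lid. With the lid shut it stands 2 mm behind the box tab, tops level, so that the pair is 8 mm thick.
- clip_pivot (a point): Spring clamp, orange handles, black jaws with orange pads: 144 mm long, 30 mm thick, 0.1 kg. Point on its pivot axis, half-way through the thickness (15 mm above the bench where the clamp lies on its side at the start). x to the jaws, y along the squeeze, z the pivot axis (up at the start). The frame belongs to one half and turns by half the opening. Jaw tips at x = +53 mm.
- clip_grip (a point): Middle between the clamp's two handles where to squeeze, 55 mm behind clip_pivot (axes as there). Handles run from 50 mm before to 35 mm behind this point, flat outside, 30 mm high; jaws shut they are 54 mm wide here, 66 mm at the ends. Squeezed to 32 mm they are parallel, hard against their stop, and the pads are 17 to 20 mm apart. The spring needs 8 N here to begin to open, 15 N at the stop.
- clip_arm (a joint): Opening angle between the halves of the spring clamp: 0 jaws shut, 0.4 rad with the handles squeezed to their stop; about 0.15 when the jaws hold the pair of tabs.
- clip_throat (a point): Bottom of the clamp's throat, 16 mm from the pivot axis towards the jaws: it meets the top edge of the tabs when the clamp is pushed fully home (jaw tips then 37 mm below the tops of the tabs). Axes as clip_pivot.
- parcel_a: Brown taped parcel, 150 x 100 x 30 mm, 0.9 kg, loose; origin under its centre. Leave alone.
- parcel_b: Brown taped parcel with a black band, 140 x 100 x 28 mm, loose; origin under its centre. Leave alone.
- parcel_c: Tan taped parcel, 140 x 100 x 32 mm, loose; origin under its centre. Leave alone.
- gold_bar: Gold bar, 115 x 52 x 10 mm, loose before the box; origin under its centre. Leave alone.
- bangle: Gold bangle, 68 mm across, 12 mm high, loose; origin under its centre. Leave alone.
- stamp: Wooden hand stamp, 32 mm across, 74 mm high, upright; origin under its centre. Leave alone.
- tape_roll: Roll of brown tape, 100 mm across, 48 mm high; origin under its centre. Leave alone.
Things that resemble listed ones, but are neither listed nor needed, are in the scene too. What is shaped like the part that bears clip_pivot but red is not meant.

How it is judged:
On the way, in this order (a step that is already met when the one before it is completed fails the run):
1. the stay is broken at its knee (value of joint knee above 0.3 rad), for 0.1 s.
2. the lid is shut (value of joint lid below 0.04 rad), for 0.2 s.
At the end, for the whole second after the job is handed in: The lid is shut (within 0.04 rad) and the clamp, let go and at rest, grips both seal tabs (its spring presses on each with more than 2 N), jaws pointing down within 30 degrees, its throat within 6 mm of the tabs' top edge (value of joint lid below 0.04 rad and contact force between clip and box_tab above 2 N and contact force between clip and lid_tab above 2 N and z of clip_throat in the frame of box_tab below 0.006 m and angle between clip_pivot's own x axis and vertical above 2.62 rad and linear speed of clip below 0.02 m/s); the robot touches nothing.
It fails at once if the lid is slammed (closing faster than 3 rad/s) (velocity of joint lid below -3 rad/s).
It fails at once if goods on the bench are moved by more than 40 mm (distance of any of parcel_a, parcel_b, parcel_c, gold_bar, bangle, stamp, tape_roll from where it was at the start of the episode above 0.04 m).
It also fails if it takes over 72 s, if anything falls off the work surface, if the arm or the gripper's body presses on something with over 40 N, if the wrist force passes 120 N, or if a joint passes its speed limit or range.

### The arm

A 6-joint arm with a two-finger parallel gripper is mounted at the origin on the work surface. World frame = base frame: x ahead of the robot, y to its left, z up, the work surface at z = 0. Lengths are in m, angles in rad, forces in N, time in s.
With the tool pointing down it reaches from about 0.35 to 0.875 m from the base axis. Payload 4.2 kg.
Tool frame: the origin (TCP) lies midway between the tips of the shut fingers; the grasp point (between the pads) lies 19 mm behind it (env.grip_depth is the z of the grasp point in the tool frame, in m); z points along the fingers, y is the line along which they close (so a half turn about z gives the same grasp; the last joint's range is limited). The gripper opens to 85 mm and grips with 20 to 120 N. Pads are 22 mm wide; open, the fingers measure 114 mm over their backs; the gripper's body (76 mm by 85 mm) begins 54 mm behind the grasp point. The pads swing forward as they close: fully open they stand 13 mm farther back than shut.
Start: joints at [-1.034, 0.385, 0.008, 0, -1.194, -0.259], TCP at [0.171, -0.601, 0.231] pointing down, gripper open.
Joint ranges: [-3.14, 3.14], [-1.21, 2.06], [-1.07, 1.41], [-3.16, 2.05], [-2.99, -0.16], [-3.1, 3.1]. Speed limits (rad/s): [2.79, 2.79, 3.14, 3.14, 3.14, 3.14].

### API

Orientations are given as a 3x3 rotation matrix whose columns are the frame's x, y, z axes.
In Python, from plant import status, eyes, ticket, spotter, env gives the robot as it stands.
- The arm moves only by the shell command python3 -m inch 'ROWS' [FORCE]. ROWS is JSON, a list of rows, each an object of numbers: "x", "y", "z": the shift along the world's x, y, z normalised to -1 to 1, where 1 is 600 mm; "wx", "wy", "wz": the turn, a rotation vector about the world's x, y, z normalised to -1 to 1, where 1 is 2 pi rad; "jaw": the closure, from -1 (fully open) to 1 (shut), so that 0 is half open. A call has 1 to 20 rows; each row is the pose to reach, as a shift and turn from the pose commanded when the call began, turning the shorter way round; what a row does not reach only later rows make up. A row lasts 1/10 s, in which the tool goes at most 50 mm and 8.59 degrees, less where a joint would pass 70% of its speed; a pose out of reach is approached as far as the arm can. A call with a number of a shift or a turn outside -1 to 1 is refused whole. A call with a gripper value outside its range is refused whole. The fingers move at their own pace and stop on an object; FORCE is the grip in N (left out, the last holds). Time passes only in rows, so rows that repeat a pose let the fingers close. It gives the time, the measured TCP pose, the force, the opening and the grip force at its end, in the units of the state.
- status.state(): the state, without advancing time (a new reading comes with each control period).
- eyes.read_camera(name): name is "scene" or "top" or "wrist"; returns the picture (400x640x3 uint8, red, green, blue); there is no depth.
- eyes.calibration(name): a dict with "mtx" (3x3 intrinsics, pixels), "k1" (the pictures are not rectified: a ray, as slopes to the right and down, at radius r is drawn at 1 + k1 r^2 times it, then the intrinsics apply), "rvec" (rotation vector, rad) and "tvec" (3), from world to camera coordinates, as OpenCV has them. Camera axes: x right, y down, z forward; pixel columns grow to the right and rows downward; lengths in m; the calibration is good to about 2 mm. A picture is of the moment at which its call begins: read the wrist's pose just before it. calibration takes no time and is no camera call; for the wrist camera it gives the pose at the moment of the call.
- ticket.hand_in(): hands the job in; it is judged then, once.
Trained networks look in the newest picture that a camera, given by its name, has taken for a name from the list of things; names that differ only in an ending like _2 or _b are one class to them, and where a whole thing is asked for, a point or a joint stands for the part that bears it (a point fixed in the world has none). Each returns a list of dicts, best first, with "confidence" (0 to 1); they miss things now and then, are a little off and sometimes report something else, mostly with a low value. They report only what shows in the picture. A call takes as long as a camera call. They do not tell look-alikes from the thing itself.
- spotter.find_in(camera, thing): "box" ([left, top, right, bottom] in pixels, round what is visible of it).
The state is a dict: "clock": time; "qpos": joint angles; "dq": joint speeds; "effort": joint torques, N m; "tcp_pos": TCP position; "ee_rot": TCP orientation; "wrist_force": force on the tool from outside, world axes, zero at the start; "torque": the same for the moment, N m; "gripper_width": opening from 0.0 (shut) to 1.0 (fully open); "gripper_force": force on a finger pad.
Only numpy, scipy, OpenCV 4.12 (cv2) and the standard library are available. Lean on these libraries where they do the work, as an engineer would, in place of code of your own. Each camera call takes 0.05 s, during which the arm holds its last target. There are 200 camera calls.

## Working session

There is one attempt and no reset: what is moved stays moved. The work goes in short steps, Python scripts to look and compute and a shell command to move; the robot and the scene stay as the last step left them, time stands still between calls to the robot, and variables do not carry over. Pictures are saved under pics/ and viewed, at most 10 in all, crops included, and the job is handed in when it is done.

```bash
ls; mkdir -p pics; cat > h.py <<'E'
import numpy as np, cv2
from plant import status, eyes, ticket, spotter, env
def cal(n):
    c=eyes.calibration(n); R=cv2.Rodrigues(np.array(c["rvec"],float))[0]
    return np.array(c["mtx"],float),float(c["k1"]),R,np.array(c["tvec"],float).ravel()
def proj(n,P,c=None):
    K,k,R,t=c or cal(n); p=np.atleast_2d(P)@R.T+t; s=p[:,:2]/p[:,2:]
    s=s*(1+k*(s**2).sum(1,keepdims=True)); return s@K[:2,:2].T+K[:2,2]
def ray(n,uv,c=None):
    K,k,R,t=c or cal(n)
    d=np.linalg.solve(K,[uv[0],uv[1],1])[:2]; s=d.copy()
    for _ in range(30): s=d/(1+k*(s@s))
    v=R.T@np.array([s[0],s[1],1]); return -R.T@t, v/np.linalg.norm(v)
def atz(n,uv,z,c=None):
    o,v=ray(n,uv,c); return o+v*(z-o[2])/v[2]
def snap(n,f):
    im=eyes.read_camera(n); cv2.imwrite(f,im[:,:,::-1]); return im
E
python3 - <<'E'
from h import *
for n in("scene","top"):
    snap(n,f"pics/{n}0.png")
    K,k,R,t=cal(n);print(n,K[0,0],k,-R.T@t,R[2])
    for th in ("clip_pivot","knee_pin","lid","box_tab","lid_tab","gold_bar","parcel_a","stamp","tape_roll","bangle"):
        print(n,th,[(np.round(d["box"]).astype(int).tolist(),round(d["confidence"],2)) for d in spotter.find_in(n,th)[:3]])
E
```

```text
pics
scene 365.28950933767567 0.027439938729990742 [ 1.25339123 -0.18483684  1.11575221] [-0.60601422  0.112381   -0.78747526]
scene clip_pivot [([218, 224, 249, 262], 0.6), ([125, 196, 160, 228], 0.55)]
scene knee_pin []
scene lid [([302, 208, 381, 264], 0.68)]
scene box_tab [([308, 202, 333, 216], 0.59)]
scene lid_tab [([328, 213, 361, 237], 0.67)]
scene gold_bar [([288, 192, 312, 213], 0.68), ([421, 238, 473, 280], 0.4)]
scene parcel_a [([404, 197, 444, 232], 0.97), ([422, 235, 470, 279], 0.82), ([215, 261, 264, 311], 0.58)]
scene stamp [([218, 223, 248, 262], 0.59), ([178, 257, 194, 270], 0.43), ([215, 263, 262, 313], 0.42)]
scene tape_roll [([444, 189, 477, 220], 0.91), ([407, 191, 446, 232], 0.64)]
scene bangle [([291, 198, 383, 278], 0.59), ([340, 190, 351, 205], 0.39), ([218, 264, 261, 311], 0.36)]
top 500.88342553385786 -0.15565793095225033 [ 0.33832812 -0.06432964  1.85795281] [ 0.11321198 -0.00744415 -0.99354297]
top clip_pivot [([386, 191, 419, 231], 0.57), ([490, 239, 505, 253], 0.39)]
top knee_pin [([272, 170, 277, 190], 0.64)]
top lid [([271, 146, 345, 171], 0.92)]
top box_tab []
top lid_tab [([296, 141, 323, 161], 0.64)]
top gold_bar [([324, 232, 348, 261], 0.77)]
top parcel_a [([201, 142, 231, 179], 0.94), ([203, 194, 227, 232], 0.65), ([378, 142, 413, 190], 0.64)]
top stamp [([392, 194, 400, 226], 0.56)]
top tape_roll [([160, 202, 190, 225], 0.61), ([321, 230, 348, 262], 0.39)]
top bangle [([277, 236, 296, 252], 0.5), ([380, 141, 413, 191], 0.24)]
```

```bash
python3 - <<'E'
import cv2
a=cv2.imread("pics/scene0.png")[170:330,100:500]; b=cv2.imread("pics/top0.png")[125:275,140:520]
a=cv2.resize(a,(800,320),interpolation=cv2.INTER_CUBIC)
b=cv2.resize(b,(709,280),interpolation=cv2.INTER_CUBIC)
import numpy as np
c=np.zeros((600,800,3),np.uint8); c[:320]=a; c[320:,:709]=b; cv2.imwrite("pics/v1.png",c)
E
```

```text
(no output)
```

View pics/v1.png

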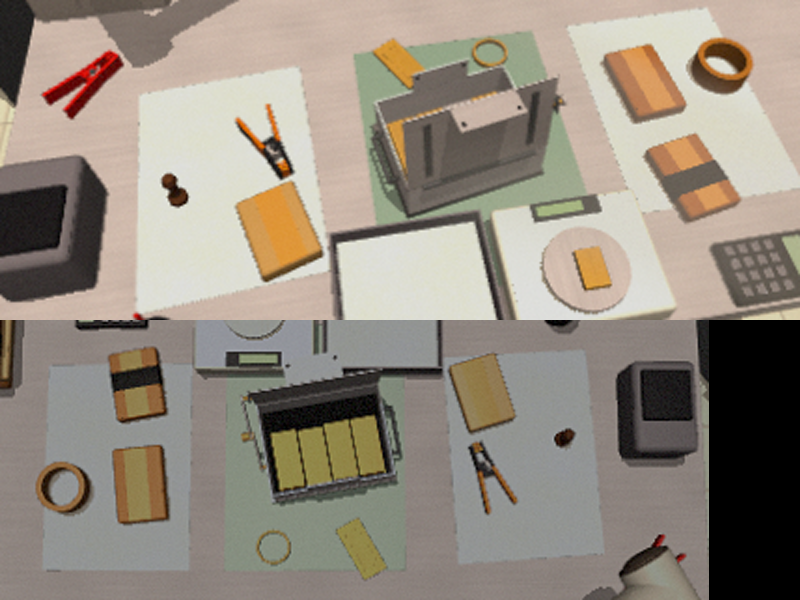

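The orange-handled clamp is at scene (218-249, 224-262) and top (386-419, 191-231). The look-alike is red, at scene (125-160, 196-228), so the orange one fits. The box is tilted slightly, and its lid stands open at the far side. The knee pin shows at top (272-277, 170-190).

```bash
python3 - <<'E'
from h import *
g=lambda x,y:(140+x/1.866,125+(y-320)/1.866)
for n,p,z in [("fl",(272,498),.09),("fr",(398,470),.09),("bl",(248,392),.09),("pivot",(484,462),.03),("jaw",(478,447),.03),("h1",(488,512),.03),("h2",(516,500),.03),("bangle",(274,547),.01),("bar",(361,548),.01),("knee",(247,436),.141),("stamp",(564,437),.07)]:
    print(n,np.round(atz("top",g(*p),z)[:2],3))
s=status.state(); print(s["tcp_pos"],np.round(s["ee_rot"],3).tolist(),env.grip_depth)
K,k,R,t=cal("wrist"); o=-R.T@t; E=np.array(s["ee_rot"])
print("cam in tool",E.T@(o-s["tcp_pos"]),"axes in tool",np.round(E.T@R.T,3).tolist(),K[0,0])
E
```

```text
fl [0.486 0.077]
fr [ 0.539 -0.163]
bl [0.691 0.125]
pivot [ 0.561 -0.337]
jaw [ 0.591 -0.325]
h1 [ 0.462 -0.343]
h2 [ 0.486 -0.399]
bangle [0.395 0.079]
bar [ 0.393 -0.093]
knee [0.597 0.12 ]
stamp [ 0.605 -0.49 ]
[ 0.17141019 -0.60100612  0.23133408] [[-0.962, -0.274, 0.0], [-0.274, 0.962, -0.0], [-0.0, -0.0, -1.0]] -0.0187
cam in tool [ 0.0650308  -0.00101344 -0.14257214] axes in tool [[-0.0, -0.966, -0.258], [1.0, -0.0, -0.0], [0.0, -0.258, 0.966]] 327.2564073483186
```

```bash
python3 -m inch '[{"x":0.317,"y":0.75,"z":0.25,"jaw":-1},{"x":0.317,"y":0.75,"z":0.25},{"x":0.317,"y":0.75,"z":0.25},{"x":0.317,"y":0.75,"z":0.25},{"x":0.317,"y":0.75,"z":0.25},{"x":0.317,"y":0.75,"z":0.25},{"x":0.317,"y":0.75,"z":0.25},{"x":0.317,"y":0.75,"z":0.25},{"x":0.317,"y":0.75,"z":0.25},{"x":0.317,"y":0.75,"z":0.25},{"x":0.317,"y":0.75,"z":0.25},{"x":0.317,"y":0.75,"z":0.25},{"x":0.317,"y":0.75,"z":0.25}]'
python3 - <<'E'
from h import *
im=snap("wrist","pics/w1.png"); s=status.state(); print(s["clock"],s["tcp_pos"],s["wrist_force"])
for th in ("clip_pivot","clip_grip","knee_pin","box_tab","lid_tab","lid","gold_bar","bangle"):
    print(th,[(np.round(d["box"]).astype(int).tolist(),round(d["confidence"],2)) for d in spotter.find_in("wrist",th)[:2]])
K,k,R,t=cal("wrist"); np.savez("w1.npz",K=K,k=k,R=R,t=t)
E
```

```text
1.15 [ 0.17145659 -0.60099865  0.23131066] [-0.6905618   0.34873736  0.57535721]
clip_pivot [([207, 252, 277, 330], 0.79)]
clip_grip [([210, 252, 282, 330], 0.94)]
knee_pin []
box_tab []
lid_tab []
lid []
gold_bar []
bangle []schema error: expected keys x, y, z, wx, wy, wz, jaw
```

View pics/w1.png

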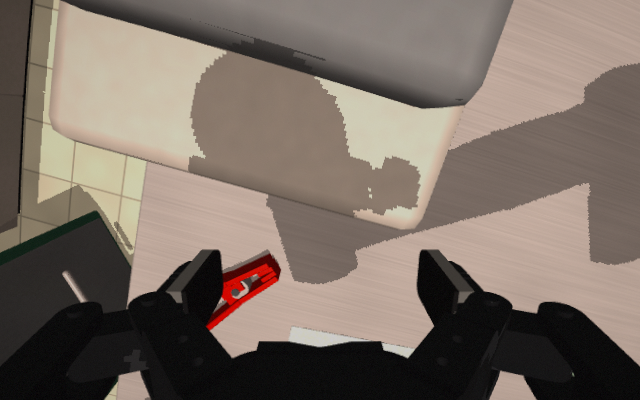

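The frame is from the start pose, because the move was refused. It shows only the red look-alike at (207-277, 252-330). I'm resending with every key.

```bash
python3 -m inch '[{"x":0.3,"y":0.4,"z":0.365,"wx":0,"wy":0,"wz":0,"jaw":-1},{"x":0.715,"y":0.767,"z":0.365,"wx":0,"wy":0,"wz":-0.01,"jaw":-1},{"x":0.715,"y":0.767,"z":0.365,"wx":0,"wy":0,"wz":-0.01,"jaw":-1},{"x":0.715,"y":0.767,"z":0.365,"wx":0,"wy":0,"wz":-0.01,"jaw":-1},{"x":0.715,"y":0.767,"z":0.365,"wx":0,"wy":0,"wz":-0.01,"jaw":-1},{"x":0.715,"y":0.767,"z":0.365,"wx":0,"wy":0,"wz":-0.01,"jaw":-1},{"x":0.715,"y":0.767,"z":0.365,"wx":0,"wy":0,"wz":-0.01,"jaw":-1},{"x":0.715,"y":0.767,"z":0.365,"wx":0,"wy":0,"wz":-0.01,"jaw":-1},{"x":0.715,"y":0.767,"z":0.365,"wx":0,"wy":0,"wz":-0.01,"jaw":-1},{"x":0.715,"y":0.767,"z":0.365,"wx":0,"wy":0,"wz":-0.01,"jaw":-1},{"x":0.715,"y":0.767,"z":0.365,"wx":0,"wy":0,"wz":-0.01,"jaw":-1},{"x":0.715,"y":0.767,"z":0.365,"wx":0,"wy":0,"wz":-0.01,"jaw":-1},{"x":0.715,"y":0.767,"z":0.365,"wx":0,"wy":0,"wz":-0.01,"jaw":-1},{"x":0.715,"y":0.767,"z":0.365,"wx":0,"wy":0,"wz":-0.01,"jaw":-1},{"x":0.715,"y":0.767,"z":0.365,"wx":0,"wy":0,"wz":-0.01,"jaw":-1},{"x":0.715,"y":0.767,"z":0.365,"wx":0,"wy":0,"wz":-0.01,"jaw":-1},{"x":0.715,"y":0.767,"z":0.365,"wx":0,"wy":0,"wz":-0.01,"jaw":-1}]'
python3 - <<'E'
from h import *
im=snap("wrist","pics/w2.png"); s=status.state(); print(s["clock"],s["tcp_pos"],s["wrist_force"])
for th in ("clip_pivot","clip_grip","knee_pin","box_tab","lid_tab","lid","gold_bar","bangle"):
    print(th,[(np.round(d["box"]).astype(int).tolist(),round(d["confidence"],2)) for d in spotter.find_in("wrist",th)[:2]])
K,k,R,t=cal("wrist"); np.savez("w2.npz",K=K,k=k,R=R,t=t)
cv2.imwrite("pics/w2b.png",cv2.resize(im[:,:,::-1],(800,500),interpolation=cv2.INTER_CUBIC))
E
```

```text
clock: 3.25
tcp_pos: [0.5996, -0.1416, 0.4503]
ee_rot: [[-0.977, -0.212, -0.0], [-0.212, 0.977, -0.0], [0.0, 0.0, -1.0]]
wrist_force: [-0.4, 0.1, -0.8]
gripper_width: 1.002
gripper_force: 0.0
3.3 [ 0.59952956 -0.14176848  0.4504681 ] [0.54445094 0.19355151 0.10102055]
clip_pivot [([181, 40, 230, 132], 0.92)]
clip_grip [([179, 44, 227, 133], 0.73), ([302, 110, 528, 308], 0.22)]
knee_pin [([487, 193, 511, 261], 0.57)]
box_tab [([372, 117, 444, 120], 0.75)]
lid_tab [([489, 196, 511, 260], 0.57), ([374, 271, 425, 309], 0.56)]
lid [([316, 224, 528, 313], 0.62), ([181, 40, 232, 133], 0.57)]
gold_bar [([351, 0, 400, 77], 0.84), ([551, 121, 632, 207], 0.5)]
bangle [([452, 44, 499, 89], 0.83), ([628, 166, 640, 202], 0.6)]
```

View pics/w2b.png

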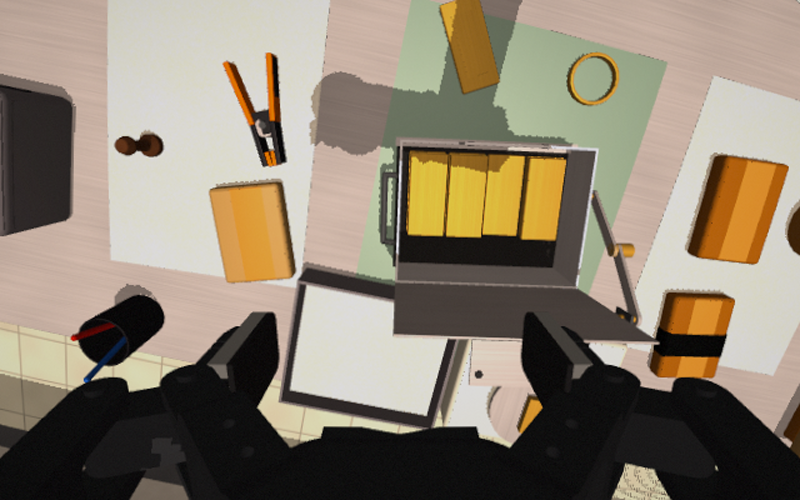

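The picture shows the box with its tab edge along row 118 (640-px scale, columns 372-444). The knee pin is near (498, 199), the lid's upper edge runs from (314, 267) to (524, 273), and the orange clamp is at (181-230, 40-132) with its jaws away from the robot. Next I fit the box and clamp poses.

```bash
cat >> h.py <<'E'
def load(f):
    d=np.load(f); return d["K"],float(d["k"]),d["R"],d["t"]
def box2w(q,P):
    c,s=np.cos(q[2]),np.sin(q[2]); P=np.atleast_2d(P)
    return np.c_[q[0]+c*P[:,0]-s*P[:,1],q[1]+s*P[:,0]+c*P[:,1],P[:,2]+.0915]
E
python3 - <<'E'
from h import *
from scipy.optimize import least_squares
c=load("w2.npz")
o=np.array
# box frame: origin hinge, z rel 0.0915
L=.173;a=1.5
F=[((398,139),(-.18,-.12,-.0015)),((598,150),(-.18,.12,-.0015)),((655,342),(-L*np.cos(a),.12,L*np.sin(a))),((393,333),(-L*np.cos(a),-.12,L*np.sin(a))),((622,249),(-.067,.140,.0495)),
((372*1.25,118*1.25),(-.1785,-.05,.0455)),((444*1.25,119*1.25),(-.1785,.05,.0455))]
uv=o([f[0] for f in F])/1.25; P=o([f[1] for f in F])
r=least_squares(lambda q:(proj("",box2w(q,P),c)-uv).ravel(),[.67,0,.2],loss="soft_l1")
print(r.x,np.degrees(r.x[2])); print(np.round((proj("",box2w(r.x,P),c)-uv),1).tolist())
np.save("q.npy",r.x)
g=lambda x,y,z=.03:atz("",(x/1.25,y/1.25),z,c)[:2]
for n,p in dict(h1=(229,63),h2=(271,55),jl=(268,164),jr=(283,161),piv=(262,120)).items(): print(n,g(*p))
im=cv2.imread("pics/w2.png")
a_=cv2.resize(im[30:140,170:240],None,fx=5,fy=5,interpolation=cv2.INTER_CUBIC); b=cv2.resize(im[100:280,300:540][:, :],None,fx=1.75,fy=3,interpolation=cv2.INTER_CUBIC)
C=np.zeros((550,800,3),np.uint8);C[:550,:350]=a_;C[:540,360:780]=b;cv2.imwrite("pics/v2.png",C)
E
```

```text
[ 0.69012833 -0.00715101  0.17415416] 9.97829815499339
[[1.3, 0.2], [0.1, -1.1], [1.7, 0.7], [-0.8, 1.4], [-1.6, 1.2], [-0.6, -3.4], [0.3, -0.9]]
h1 [ 0.48538445 -0.39215572]
h2 [ 0.46501753 -0.3399611 ]
jl [ 0.60233732 -0.32432071]
jr [ 0.59413769 -0.30484399]
piv [ 0.54704268 -0.3401288 ]
```

View pics/v2.png

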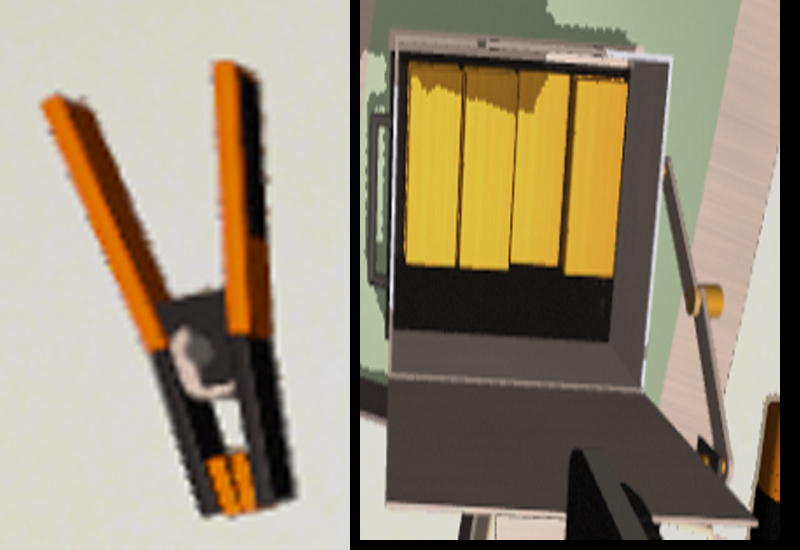

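The crop confirms the clamp: orange handles at left, black jaws with orange pads at the far end. The stay's knee pin is at about (499, 200) in the full picture.

```bash
python3 - <<'E'
from h import *
from scipy.optimize import least_squares
c=load("w2.npz"); ct=cal("top")
L=.173;a=1.5
C=dict(fr=(-.18,-.12,-.0015),fl=(-.18,.12,-.0015),ll=(-L*np.cos(a),.12,L*np.sin(a)),lr=(-L*np.cos(a),-.12,L*np.sin(a)),knee=(-.067,.140,.0495),hr=(0,-.12,0),hl=(0,.12,0))
uv=np.array([(318.9,110.7),(477.1,118.8),(526.3,274.3),(314.9,267.7),(499,200),(315.4,226.5),(461.7,229)])
P=np.array(list(C.values()))
f=lambda q:(proj("",box2w(q,P),c)-uv)
r=least_squares(lambda q:f(q).ravel(),[.67,0,.2],loss="soft_l1")
q=r.x;print(q,np.degrees(q[2]));print(np.round(f(q),1).tolist())
print("top check",np.round(proj("",box2w(q,[C["fl"],C["fr"],C["hl"],C["ll"],C["knee"],C["lr"]]),ct),1).tolist(),"meas fl 285.8,220.4 fr 353.3,205.4 knee ~274.5,180")
np.save("q.npy",q); print("knee push tcp",box2w(q,[-.073,.142,.0495]), "lid push",box2w(q,[.012,-.085,.16]))
E
```

```text
[ 0.6895726  -0.00661621  0.1785249 ] 10.228723397565021
[[0.7, 0.8], [1.4, -0.5], [0.1, -0.7], [-0.8, 0.2], [-2.7, -0.3], [0.2, -0.2], [0.1, 2.0]]
top check [[285.0, 218.9], [351.5, 206.8], [276.4, 169.6], [271.9, 163.5], [272.6, 186.7], [344.7, 150.5]] meas fl 285.8,220.4 fr 353.3,205.4 knee ~274.5,180
knee push tcp [[0.59251672 0.12016374 0.141     ]] lid push [[ 0.71647602 -0.08813434  0.2515    ]]
```

```bash
python3 -m inch '[{"x":-0.013,"y":0.441,"z":0,"wx":0,"wy":0,"wz":-0.0055,"jaw":1},{"x":-0.013,"y":0.441,"z":0,"wx":0,"wy":0,"wz":-0.0055,"jaw":1},{"x":-0.013,"y":0.441,"z":0,"wx":0,"wy":0,"wz":-0.0055,"jaw":1},{"x":-0.013,"y":0.441,"z":0,"wx":0,"wy":0,"wz":-0.0055,"jaw":1},{"x":-0.013,"y":0.441,"z":0,"wx":0,"wy":0,"wz":-0.0055,"jaw":1},{"x":-0.013,"y":0.441,"z":-0.15,"wx":0,"wy":0,"wz":-0.0055,"jaw":1},{"x":-0.013,"y":0.441,"z":-0.434,"wx":0,"wy":0,"wz":-0.0055,"jaw":1},{"x":-0.013,"y":0.441,"z":-0.434,"wx":0,"wy":0,"wz":-0.0055,"jaw":1},{"x":-0.013,"y":0.441,"z":-0.434,"wx":0,"wy":0,"wz":-0.0055,"jaw":1},{"x":-0.013,"y":0.441,"z":-0.434,"wx":0,"wy":0,"wz":-0.0055,"jaw":1},{"x":-0.013,"y":0.441,"z":-0.434,"wx":0,"wy":0,"wz":-0.0055,"jaw":1},{"x":-0.013,"y":0.441,"z":-0.434,"wx":0,"wy":0,"wz":-0.0055,"jaw":1},{"x":-0.013,"y":0.441,"z":-0.434,"wx":0,"wy":0,"wz":-0.0055,"jaw":1}]' 40
python3 - <<'E'
from h import *
im=snap("wrist","pics/w3.png"); tp=snap("top","pics/t3.png"); sc=snap("scene","pics/s3.png")
C=np.zeros((600,800,3),np.uint8)
C[:300,:480]=cv2.resize(im,(480,300)); C[:250,490:790]=cv2.resize(tp[140:240,250:370],(300,250),interpolation=cv2.INTER_CUBIC)
C[300:600,:400]=cv2.resize(sc[190:280,290:410],(400,300),interpolation=cv2.INTER_CUBIC)
cv2.imwrite("pics/v3.png",C[:,:,::-1])
E
```

```text
clock: 5.0
tcp_pos: [0.5945, 0.1242, 0.1928]
ee_rot: [[-0.984, -0.18, 0.005], [-0.18, 0.984, 0.001], [-0.005, 0.0, -1.0]]
wrist_force: [0.1, 0.8, 0.9]
gripper_width: 0.003
gripper_force: 0.0
```

View pics/v3.png

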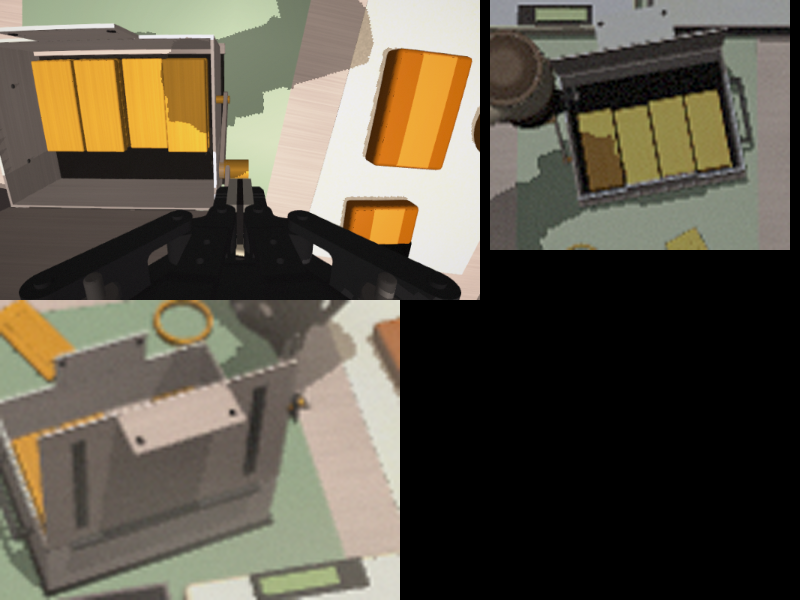

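The wrist view shows the brass knee pin at about (315, 225) in full pixels, just ahead of the shut finger tips. The lid stands undisturbed.

```bash
python3 - <<'E'
from h import *
s=status.state();print(s["tcp_pos"],atz("wrist",(314.7,225),.145),proj("wrist",s["tcp_pos"]), box2w(np.load("q.npy"),[-.067,.14,.0495]))
E
```

```text
[0.59413167 0.12429621 0.19295475] [0.59638607 0.12063518 0.145     ] [[321.78655585 255.77217754]] [[0.59877651 0.119261   0.141     ]]
```

```bash
python3 -m inch '[{"x":0,"y":-0.004,"z":-0.06,"wx":0,"wy":0,"wz":0,"jaw":1},{"x":0,"y":-0.004,"z":-0.07,"wx":0,"wy":0,"wz":0,"jaw":1},{"x":0,"y":-0.004,"z":-0.08,"wx":0,"wy":0,"wz":0,"jaw":1},{"x":0,"y":-0.004,"z":-0.09,"wx":0,"wy":0,"wz":0,"jaw":1},{"x":0,"y":-0.004,"z":-0.1,"wx":0,"wy":0,"wz":0,"jaw":1},{"x":0,"y":-0.004,"z":-0.11,"wx":0,"wy":0,"wz":0,"jaw":1},{"x":0,"y":-0.004,"z":-0.118,"wx":0,"wy":0,"wz":0,"jaw":1},{"x":0,"y":-0.004,"z":-0.118,"wx":0,"wy":0,"wz":0,"jaw":1},{"x":0,"y":-0.004,"z":-0.118,"wx":0,"wy":0,"wz":0,"jaw":1}]'
python3 - <<'E'
from h import *
im=snap("wrist","pics/w4.png")
print([(np.round(d["box"]).astype(int).tolist(),round(d["confidence"],2)) for d in spotter.find_in("wrist","knee_pin")[:3]])
b=im[150:280,260:400]; m=(b[...,0]>130)&(b[...,2]<90); print(m.sum(), np.argwhere(m).mean(0)+[150,260] if m.any() else 0)
E
```

```text
clock: 6.05
tcp_pos: [0.5925, 0.121, 0.1194]
ee_rot: [[-0.984, -0.179, -0.0], [-0.179, 0.984, -0.001], [0.0, -0.0, -1.0]]
wrist_force: [-0.9, -1.3, 3.5]
gripper_width: 0.003
gripper_force: 1.5
[([0, 335, 215, 400], 0.62)]
560 [195.14464286 263.99107143]
```

```bash
python3 -m inch '[{"x":-0.01,"y":0,"z":0.08,"wx":0,"wy":0,"wz":0,"jaw":1},{"x":-0.1,"y":0,"z":0.2,"wx":0,"wy":0,"wz":0,"jaw":1},{"x":-0.1,"y":0,"z":0.33,"wx":0,"wy":0,"wz":0,"jaw":1},{"x":-0.1,"y":0,"z":0.33,"wx":0,"wy":0,"wz":0,"jaw":1},{"x":-0.1,"y":0,"z":0.33,"wx":0,"wy":0,"wz":0,"jaw":1}]'
python3 - <<'E'
from h import *
im=snap("wrist","pics/w5.png"); tp=snap("top","pics/t5.png"); sc=snap("scene","pics/s5.png")
K,k,R,t=cal("wrist"); np.savez("w5.npz",K=K,k=k,R=R,t=t)
C=np.zeros((500,800,3),np.uint8)
C[:500,:500]=cv2.resize(im[50:300,170:420],(500,500)); 
C[:300,500:800]=cv2.resize(sc[190:280,290:380],(300,300),interpolation=cv2.INTER_CUBIC)
cv2.imwrite("pics/v5.png",C[:,:,::-1])
q=np.load("q.npy"); L=.173
for a in (1.5,1.45,1.4): print(a,np.round(proj("wrist",box2w(q,[(-L*np.cos(a),.12,L*np.sin(a)),(-L*np.cos(a),-.12,L*np.sin(a))])),0).tolist())
for p in ([-.067,.14,.0495],[-.05,.14,.03]): print(proj("wrist",box2w(q,p)))
E
```

```text
clock: 6.65
tcp_pos: [0.5339, 0.1218, 0.3238]
ee_rot: [[-0.984, -0.18, 0.011], [-0.18, 0.984, 0.004], [-0.012, 0.002, -1.0]]
wrist_force: [0.5, -0.0, 0.3]
gripper_width: 0.002
gripper_force: 0.0
1.5 [[274.0, 375.0], [-31.0, 365.0]]
1.45 [[274.0, 365.0], [-34.0, 355.0]]
1.4 [[274.0, 354.0], [-36.0, 344.0]]
[[306.82483982 242.21865783]]
[[307.60344496 249.77619972]]
```

View pics/v5.png

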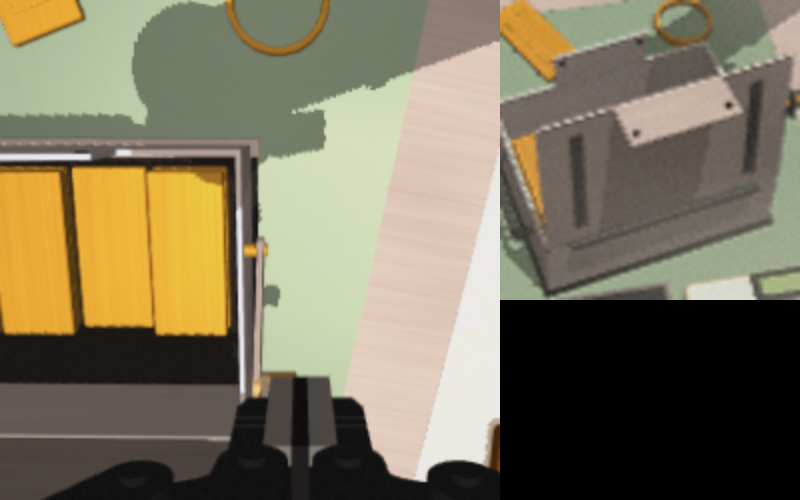

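```bash
python3 - <<'E'
from h import *
q=np.load("q.npy")
a=cv2.imread("pics/s3.png");b=cv2.imread("pics/s5.png")
for im in (a,b):
    h=cv2.cvtColor(im,cv2.COLOR_BGR2HSV)[205:240,368:395]; m=(h[...,1]>110)&(h[...,2]>70)
    ij=np.argwhere(m); print(len(ij), ij.mean(0)+[205,368] if len(ij) else 0)
print(proj("scene",box2w(q,[[-.067,.14,.0495],[-.055,.14,.035],[-.045,.14,.025]])))
C=np.hstack([cv2.resize(x[190:260,300:400],(400,280),interpolation=cv2.INTER_CUBIC) for x in(a,b)]); cv2.imwrite("pics/v6.png",C)
E
```

```text
5 [220.8 378.6]
6 [219.5        378.16666667]
[[371.75850019 216.30672324]
 [372.78016507 221.66501751]
 [373.70804579 225.74608405]]
```

View pics/v6.png

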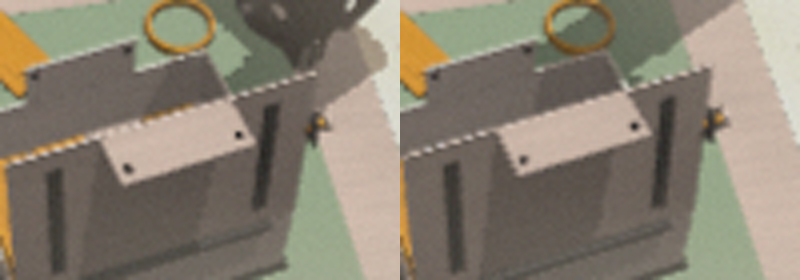

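Between the two scene crops the lid edge and its tab (tab corner at 4x crop (125,185) then (522,175)) moved a little. The lid dropped slightly, so the stay has broken past centre. I'm going over and behind the lid at its right plain edge.

```bash
python3 -m inch '[{"x":0.1,"y":-0.1,"z":0.06,"wx":0,"wy":0,"wz":0,"jaw":1},{"x":0.342,"y":-0.343,"z":0.08,"wx":0,"wy":0,"wz":0,"jaw":1},{"x":0.342,"y":-0.343,"z":0.08,"wx":0,"wy":0,"wz":0,"jaw":1},{"x":0.342,"y":-0.343,"z":0.08,"wx":0,"wy":0,"wz":0,"jaw":1},{"x":0.342,"y":-0.343,"z":0.08,"wx":0,"wy":0,"wz":0,"jaw":1},{"x":0.342,"y":-0.343,"z":0.08,"wx":0,"wy":0,"wz":0,"jaw":1},{"x":0.342,"y":-0.343,"z":0.08,"wx":0,"wy":0,"wz":0,"jaw":1},{"x":0.342,"y":-0.343,"z":0.08,"wx":0,"wy":0,"wz":0,"jaw":1},{"x":0.342,"y":-0.343,"z":-0.14,"wx":0,"wy":0,"wz":0,"jaw":1},{"x":0.342,"y":-0.343,"z":-0.14,"wx":0,"wy":0,"wz":0,"jaw":1},{"x":0.342,"y":-0.343,"z":-0.14,"wx":0,"wy":0,"wz":0,"jaw":1},{"x":0.342,"y":-0.343,"z":-0.14,"wx":0,"wy":0,"wz":0,"jaw":1}]'
python3 - <<'E'
from h import *
q=np.load("q.npy"); p=np.array(status.state()["tcp_pos"])
# tip near corner at box x -11mm; contact r=.16->.15
for th in (1.5,1.4,1.3,1.2,1.1,1.0,.9,.8,.7,.6,.5,.4,.3,.2,.1,0.03,0):
    r=.155; x=-r*np.cos(th)+.0015*np.sin(th)+.011*np.sin(th)+.004*0; z=r*np.sin(th)+.0015*np.cos(th)
    w=box2w(q,[x,-.085,z])[0]; print(th,np.round((w-p)/.6,3), np.round(w,3))
E
```

```text
clock: 8.0
tcp_pos: [0.7337, -0.0828, 0.2258]
ee_rot: [[-0.983, -0.18, -0.014], [-0.18, 0.984, 0.001], [0.014, 0.003, -1.0]]
wrist_force: [-0.5, -0.6, -1.1]
gripper_width: -0.0
gripper_force: 0.0
1.5 [-0.046 -0.012  0.034] [ 0.706 -0.09   0.246]
1.4 [-0.071 -0.017  0.031] [ 0.691 -0.093  0.244]
1.3 [-0.097 -0.021  0.026] [ 0.676 -0.095  0.241]
1.2 [-0.121 -0.026  0.018] [ 0.661 -0.098  0.237]
1.1 [-0.145 -0.03   0.008] [ 0.646 -0.101  0.23 ]
1.0 [-0.168 -0.034 -0.005] [ 0.633 -0.103  0.223]
0.9 [-0.19  -0.038 -0.02 ] [ 0.619 -0.106  0.214]
0.8 [-0.211 -0.042 -0.037] [ 0.607 -0.108  0.204]
0.7 [-0.23  -0.045 -0.055] [ 0.596 -0.11   0.193]
0.6 [-0.247 -0.048 -0.076] [ 0.586 -0.112  0.18 ]
0.5 [-0.262 -0.051 -0.098] [ 0.577 -0.113  0.167]
0.4 [-0.274 -0.053 -0.121] [ 0.569 -0.115  0.153]
0.3 [-0.285 -0.055 -0.145] [ 0.563 -0.116  0.139]
0.2 [-0.293 -0.057 -0.17 ] [ 0.558 -0.117  0.124]
0.1 [-0.299 -0.058 -0.195] [ 0.554 -0.117  0.108]
0.03 [-0.302 -0.058 -0.214] [ 0.553 -0.118  0.098]
0 [-0.303 -0.058 -0.221] [ 0.552 -0.118  0.093]
```

```bash
python3 -m inch '[{"x":-0.04,"y":-0.008,"z":0.02,"wx":0,"wy":0,"wz":0,"jaw":1},{"x":-0.06,"y":-0.01,"z":0.02,"wx":0,"wy":0,"wz":0,"jaw":1},{"x":-0.077,"y":-0.013,"z":0.018,"wx":0,"wy":0,"wz":0,"jaw":1},{"x":-0.09,"y":-0.015,"z":0.015,"wx":0,"wy":0,"wz":0,"jaw":1},{"x":-0.103,"y":-0.017,"z":0.013,"wx":0,"wy":0,"wz":0,"jaw":1},{"x":-0.127,"y":-0.022,"z":0.005,"wx":0,"wy":0,"wz":0,"jaw":1},{"x":-0.15,"y":-0.026,"z":-0.005,"wx":0,"wy":0,"wz":0,"jaw":1},{"x":-0.173,"y":-0.03,"z":-0.018,"wx":0,"wy":0,"wz":0,"jaw":1},{"x":-0.195,"y":-0.034,"z":-0.033,"wx":0,"wy":0,"wz":0,"jaw":1},{"x":-0.216,"y":-0.038,"z":-0.05,"wx":0,"wy":0,"wz":0,"jaw":1},{"x":-0.216,"y":-0.038,"z":-0.05,"wx":0,"wy":0,"wz":0,"jaw":1}]'
python3 - <<'E'
from h import *
sc=snap("scene","pics/s7.png"); tp=snap("top","pics/t7.png")
C=np.hstack([cv2.resize(sc[160:280,270:410],(420,360),interpolation=cv2.INTER_CUBIC),cv2.resize(tp[130:250,250:370],(360,360),interpolation=cv2.INTER_CUBIC)])
cv2.imwrite("pics/v7.png",C[:,:,::-1])
E
```

```text
clock: 9.1
tcp_pos: [0.6056, -0.1072, 0.2026]
ee_rot: [[-0.984, -0.179, -0.004], [-0.179, 0.984, 0.0], [0.004, 0.001, -1.0]]
wrist_force: [0.3, 0.8, -0.2]
gripper_width: 0.001
gripper_force: 0.0
```

View pics/v7.png

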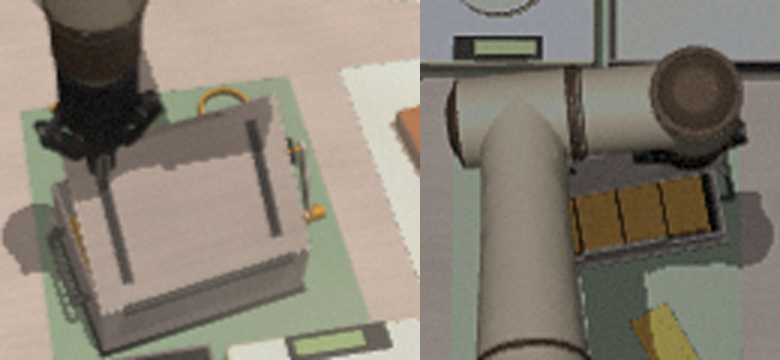

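The lid follows the finger and is now about 0.8 rad open. The stay is folding, with the pin at crop (315, 212) on the left side. I'll continue down to shut.

```bash
python3 -m inch '[{"x":-0.019,"y":-0.003,"z":-0.018,"wx":0,"wy":0,"wz":0,"jaw":1},{"x":-0.036,"y":-0.006,"z":-0.039,"wx":0,"wy":0,"wz":0,"jaw":1},{"x":-0.051,"y":-0.009,"z":-0.061,"wx":0,"wy":0,"wz":0,"jaw":1},{"x":-0.063,"y":-0.011,"z":-0.084,"wx":0,"wy":0,"wz":0,"jaw":1},{"x":-0.074,"y":-0.013,"z":-0.108,"wx":0,"wy":0,"wz":0,"jaw":1},{"x":-0.082,"y":-0.015,"z":-0.133,"wx":0,"wy":0,"wz":0,"jaw":1},{"x":-0.088,"y":-0.016,"z":-0.152,"wx":0,"wy":0,"wz":0,"jaw":1},{"x":-0.091,"y":-0.016,"z":-0.168,"wx":0,"wy":0,"wz":0,"jaw":1},{"x":-0.092,"y":-0.016,"z":-0.178,"wx":0,"wy":0,"wz":0,"jaw":1},{"x":-0.092,"y":-0.016,"z":-0.184,"wx":0,"wy":0,"wz":0,"jaw":1},{"x":-0.092,"y":-0.016,"z":-0.186,"wx":0,"wy":0,"wz":0,"jaw":1},{"x":-0.092,"y":-0.016,"z":-0.186,"wx":0,"wy":0,"wz":0,"jaw":1},{"x":-0.092,"y":-0.016,"z":-0.186,"wx":0,"wy":0,"wz":0,"jaw":1}]'
```

```text
clock: 10.5
tcp_pos: [0.5525, -0.1168, 0.0931]
ee_rot: [[-0.984, -0.18, -0.001], [-0.18, 0.984, -0.0], [0.001, -0.0, -1.0]]
wrist_force: [-4.1, 1.2, 9.7]
gripper_width: -0.004
gripper_force: 4.6
```

```bash
python3 -m inch '[{"x":0,"y":0,"z":-0.004,"wx":0,"wy":0,"wz":0,"jaw":1},{"x":0,"y":0,"z":-0.005,"wx":0,"wy":0,"wz":0,"jaw":1},{"x":0,"y":0,"z":-0.005,"wx":0,"wy":0,"wz":0,"jaw":1}]'
python3 -m inch '[{"x":0,"y":0,"z":0.05,"wx":0,"wy":0,"wz":0,"jaw":1},{"x":0,"y":0,"z":0.2,"wx":0,"wy":0,"wz":0,"jaw":-1},{"x":0,"y":-0.1,"z":0.45,"wx":0,"wy":0,"wz":0,"jaw":-1},{"x":0,"y":-0.1,"z":0.45,"wx":0,"wy":0,"wz":0,"jaw":-1},{"x":0,"y":-0.1,"z":0.45,"wx":0,"wy":0,"wz":0,"jaw":-1},{"x":0,"y":-0.1,"z":0.45,"wx":0,"wy":0,"wz":0,"jaw":-1},{"x":0,"y":-0.1,"z":0.45,"wx":0,"wy":0,"wz":0,"jaw":-1},{"x":0,"y":-0.1,"z":0.45,"wx":0,"wy":0,"wz":0,"jaw":-1}]'
python3 - <<'E'
from h import *
K,k,R,t=cal("wrist"); np.savez("w8.npz",K=K,k=k,R=R,t=t)
im=snap("wrist","pics/w8.png")
for th in ("clip_pivot","box_tab","lid_tab"): print(th,[(np.round(d["box"]).astype(int).tolist(),round(d["confidence"],2)) for d in spotter.find_in("wrist",th)[:2]])
q=np.load("q.npy"); p=proj("wrist",box2w(q,[(-.1785,-.05,.0455),(-.1785,.05,.0455),(-.1735,-.05,.0455),(-.1735,.05,.0455)])); print(np.round(p,1).tolist())
print([np.round(proj("wrist",x)[0],1).tolist() for x in ([.549,-.335,.03],[.598,-.3145,.03],[.475,-.366,.03])])
a=p.min(0).astype(int)-30; b=im[a[1]:a[1]+80,a[0]:a[0]+130]; C=np.zeros((580,800,3),np.uint8)
C[:320,:520]=cv2.resize(b,(520,320),interpolation=cv2.INTER_CUBIC); c=proj("wrist",[.54,-.34,.03])[0].astype(int)
print("crop0",a,"crop1",c-[35,72])
y0=max(c[1]-72,0); x0=max(c[0]-35,0); C[:576,524:800]=cv2.resize(im[y0:y0+144,x0:x0+69],(276,576),interpolation=cv2.INTER_CUBIC); print(x0,y0)
cv2.imwrite("pics/v8.png",C[:,:,::-1])
E
```

```text
clock: 10.8
tcp_pos: [0.5526, -0.1169, 0.0929]
ee_rot: [[-0.983, -0.181, -0.001], [-0.181, 0.983, -0.001], [0.001, -0.001, -1.0]]
wrist_force: [-9.0, 3.7, 23.8]
gripper_width: -0.0
gripper_force: 11.9
clock: 11.6
tcp_pos: [0.553, -0.177, 0.3595]
ee_rot: [[-0.984, -0.179, 0.002], [-0.179, 0.984, 0.001], [-0.002, 0.0, -1.0]]
wrist_force: [0.3, 0.3, -1.4]
gripper_width: 0.998
gripper_force: 0.0
clip_pivot [([171, 72, 230, 177], 0.93)]
box_tab [([399, 156, 491, 166], 0.6)]
lid_tab [([395, 159, 492, 165], 0.9)]
[[403.5, 162.6], [491.4, 163.1], [403.2, 167.0], [490.9, 167.5]]
[[210.8, 139.0], [221.4, 175.0], [194.0, 81.3]]
crop0 [373 132] crop1 [172  60]
172 60
```

View pics/v8.png

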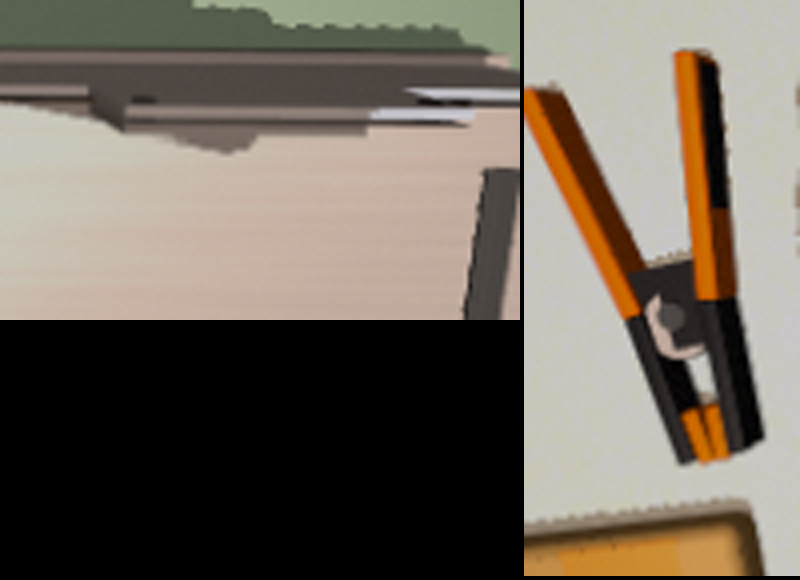

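The left crop shows the pair of tabs standing together (columns 405-492, rows about 158-166), so the lid looks shut. The right crop shows the orange clamp: handle ends centred near (194, 78), jaw tips near (217.8, 174.5).

```bash
python3 - <<'E'
from h import *
c=load("w8.npz")
tail=atz("",(194,78),.03,c); tip=atz("",(217.8,174.5),.03,c); d=(tip-tail)[:2]; l=np.linalg.norm(d); d/=l
print("len",l,"dir",np.degrees(np.arctan2(d[1],d[0])),"tip",tip,"tail",tail,"grip from tip",tip[:2]-.108*d,"grip from tail",tail[:2]+.035*d, "pivot pix", atz("",(172+(670-524)/4,60+318/4),.03,c)," pred",tip[:2]-.053*d)
g=cv2.cvtColor(cv2.imread("pics/w8.png"),cv2.COLOR_BGR2GRAY)
for u in (415,425,440,455,462,470,480): print(u,g[150:174,u-1:u+2].mean(1).astype(int).tolist())
s=status.state(); print(s["tcp_pos"],s["qpos"])
E
```

```text
len 0.1365149115551434 dir 19.93272362658685 tip [ 0.60111904 -0.32125777  0.03      ] tail [ 0.47278225 -0.36779796  0.03      ] grip from tip [ 0.49958894 -0.35807675] grip from tail [ 0.50568553 -0.35586588] pivot pix [ 0.55278261 -0.3396521   0.03      ]  pred [ 0.55129408 -0.33932634]
415 [74, 74, 73, 72, 73, 73, 74, 75, 101, 132, 128, 100, 71, 95, 108, 125, 150, 171, 191, 194, 193, 192, 192, 190]
425 [73, 74, 74, 73, 73, 73, 74, 74, 95, 129, 129, 101, 70, 94, 108, 108, 108, 106, 107, 147, 189, 190, 189, 188]
440 [72, 72, 73, 72, 72, 73, 73, 74, 90, 128, 129, 104, 66, 89, 109, 131, 176, 187, 187, 189, 188, 187, 187, 186]
455 [72, 72, 72, 72, 71, 72, 73, 72, 85, 127, 131, 113, 63, 86, 106, 126, 173, 185, 185, 186, 187, 185, 185, 184]
462 [71, 72, 71, 72, 72, 70, 72, 72, 81, 119, 130, 114, 62, 84, 106, 122, 167, 184, 184, 185, 186, 184, 184, 182]
470 [70, 70, 71, 72, 70, 71, 72, 72, 88, 172, 197, 171, 67, 123, 182, 184, 185, 184, 184, 184, 186, 183, 182, 181]
480 [70, 70, 71, 72, 167, 191, 99, 17, 65, 170, 198, 180, 50, 107, 179, 179, 183, 183, 183, 182, 184, 182, 181, 178]
[ 0.5524336  -0.17640087  0.35663635] [-3.01133635e-02  2.50889893e-01  1.23901848e-01 -3.79801230e-04
 -1.44766140e+00 -1.35984907e+00]
```

```bash
cat > ik.py <<'E'
from h import *
from scipy.spatial.transform import Rotation as Ro
e=lambda ax,t:Ro.from_euler(ax,t).as_matrix()
s=status.state(); j=s["qpos"]
C=(e("z",j[0])@e("y",j[1]-j[2])@e("y",-j[4])@e("x",-j[5])).T@np.array(s["ee_rot"])
def sol(R,j1,a):
    M=(e("z",j1)@e("y",a)).T@R@C.T   # = Rx(f4) Ry(-j5) Rx(-j6)
    al,be,ga=Ro.from_matrix(M).as_euler("XYX")
    w=lambda x:(x+np.pi)%(2*np.pi)-np.pi
    o=[(w(al),-be,w(-ga)),(w(al+np.pi),be,w(-(ga+np.pi)))]
    return [np.round(x,2).tolist() for x in o if x[1]<0]
yaw=np.load("q.npy")[2]; bx=np.array([np.cos(yaw),np.sin(yaw),0]); by=np.array([-np.sin(yaw),np.cos(yaw),0]); zz=np.array([0,0,1.])
def pick(t,ang=np.radians(21)):
    d=np.array([np.cos(ang),np.sin(ang),0]); y=np.cross(zz,d); z=np.sin(t)*d-np.cos(t)*zz; return np.c_[np.cross(y,z),y,z]
def place(t,sg):  # sg=+1 from right, clip y=+bx
    y=sg*bx; z=-np.sin(t)*zz+np.cos(t)*sg*by; return np.c_[np.cross(y,z),y,z]
E
python3 - <<'E'
from ik import *
print("pair", atz("",(447,162),.137,load("w8.npz")), box2w(np.load("q.npy"),[-.176,0,.0455]), box2w(np.load("q.npy"),[-.176,0.05,.0455]))
print(np.round(C,2).tolist())
for t in (30,45):
    t=np.radians(t); L=.2
    print("pick",sol(pick(t),-.75,.5))
    for sg in(1,-1):
        R=place(t,sg); w=np.array([.513,-.04,.2])-L*R[:,2]; print(sg,w,sol(R,np.arctan2(w[1],w[0]),.5))
E
```

```text
pair [ 0.51537678 -0.03892389  0.137     ] [[ 0.51636982 -0.03786996  0.137     ]] [[0.50749091 0.01133538 0.137     ]]
[[0.0, -0.0, 1.0], [-1.0, 0.0, 0.0], [-0.0, -1.0, -0.0]]
pick [[0.6, -0.92, -0.12]]
1 [ 0.54375743 -0.21045228  0.3       ] [[0.85, -1.73, -2.43]]
-1 [0.48224257 0.13045228 0.3       ] [[-1.07, -1.39, -0.48]]
pick [[0.93, -0.91, 0.08]]
1 [ 0.53811334 -0.17917371  0.34142136] [[0.67, -1.53, -2.45]]
-1 [0.48788666 0.09917371 0.34142136] [[-0.84, -1.24, -0.38]]
```

```bash
python3 - <<'E'
from ik import *
R=pick(np.radians(45)); E=np.array(s["ee_rot"]); rv=Ro.from_matrix(R@E.T).as_rotvec()
print(s["tcp_pos"],"rot",np.round(rv/(2*np.pi),4),np.degrees(np.linalg.norm(rv)),"shift",np.round((np.array([.511,-.353,.10])-s["tcp_pos"])/.6,3))
E
```

```text
[ 0.5524336  -0.17640087  0.35663635] rot [ 0.0338 -0.1211  0.0279] 46.376851573569745 shift [-0.069 -0.294 -0.428]
```

```bash
python3 -m inch '[{"x":-0.069,"y":-0.294,"z":0,"wx":0.0338,"wy":-0.1211,"wz":0.0279,"jaw":-1},{"x":-0.069,"y":-0.294,"z":0,"wx":0.0338,"wy":-0.1211,"wz":0.0279,"jaw":-1},{"x":-0.069,"y":-0.294,"z":0,"wx":0.0338,"wy":-0.1211,"wz":0.0279,"jaw":-1},{"x":-0.069,"y":-0.294,"z":0,"wx":0.0338,"wy":-0.1211,"wz":0.0279,"jaw":-1},{"x":-0.069,"y":-0.294,"z":-0.2,"wx":0.0338,"wy":-0.1211,"wz":0.0279,"jaw":-1},{"x":-0.069,"y":-0.294,"z":-0.428,"wx":0.0338,"wy":-0.1211,"wz":0.0279,"jaw":-1},{"x":-0.069,"y":-0.294,"z":-0.428,"wx":0.0338,"wy":-0.1211,"wz":0.0279,"jaw":-1},{"x":-0.069,"y":-0.294,"z":-0.428,"wx":0.0338,"wy":-0.1211,"wz":0.0279,"jaw":-1},{"x":-0.069,"y":-0.294,"z":-0.428,"wx":0.0338,"wy":-0.1211,"wz":0.0279,"jaw":-1},{"x":-0.069,"y":-0.294,"z":-0.428,"wx":0.0338,"wy":-0.1211,"wz":0.0279,"jaw":-1},{"x":-0.069,"y":-0.294,"z":-0.428,"wx":0.0338,"wy":-0.1211,"wz":0.0279,"jaw":-1},{"x":-0.069,"y":-0.294,"z":-0.428,"wx":0.0338,"wy":-0.1211,"wz":0.0279,"jaw":-1}]'
python3 - <<'E'
from ik import *
print(np.round(s["qpos"],2)); E=np.array(s["ee_rot"]);p=np.array(s["tcp_pos"])
rv=Ro.from_matrix(pick(np.radians(45))@E.T).as_rotvec(); print("rot err",rv/2/np.pi,"shift to grasp",np.round((np.array([.511,-.353,.008])-p)/.6,4))
im=snap("wrist","pics/w9.png"); d=np.array([np.cos(np.radians(21)),np.sin(np.radians(21)),0])
pts=proj("wrist",np.array([.552,-.339,.03])+np.outer([.053,0,-.055,-.09],d)); print(np.round(pts))
for q in pts.astype(int): cv2.circle(im,tuple(int(v) for v in q),3,(0,255,0),1)
cv2.imwrite("pics/v9.png",im[:,:,::-1])
E
```

```text
clock: 13.0
tcp_pos: [0.5117, -0.3532, 0.1015]
ee_rot: [[-0.658, -0.358, 0.662], [-0.252, 0.934, 0.254], [-0.709, -0.0, -0.705]]
wrist_force: [-0.9, 0.3, 0.0]
gripper_width: 0.999
gripper_force: 0.0
[-0.78  0.47 -0.14 -1.01 -0.87  0.22]
rot err [-0.00015749  0.00042796  0.00012077] shift to grasp [-0.0012  0.0003 -0.1558]
[[320. 214.]
 [320. 178.]
 [320. 123.]
 [321.  69.]]
```

View pics/v9.png

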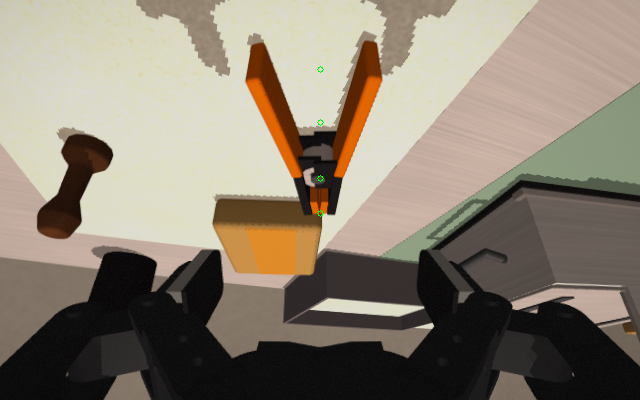

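The clamp lies symmetric between the open fingers: pivot at (319, 178), jaw tips at (320, 213), parcel beyond it. I'm descending and squeezing.

```bash
python3 -m inch '[{"x":0,"y":0,"z":-0.07,"wx":0,"wy":0,"wz":0,"jaw":-1},{"x":0,"y":0,"z":-0.12,"wx":0,"wy":0,"wz":0,"jaw":-1},{"x":0,"y":0,"z":-0.15,"wx":0,"wy":0,"wz":0,"jaw":-1},{"x":0,"y":0,"z":-0.155,"wx":0,"wy":0,"wz":0,"jaw":-1},{"x":0,"y":0,"z":-0.155,"wx":0,"wy":0,"wz":0,"jaw":-1},{"x":0,"y":0,"z":-0.155,"wx":0,"wy":0,"wz":0,"jaw":1},{"x":0,"y":0,"z":-0.155,"wx":0,"wy":0,"wz":0,"jaw":1},{"x":0,"y":0,"z":-0.155,"wx":0,"wy":0,"wz":0,"jaw":1},{"x":0,"y":0,"z":-0.155,"wx":0,"wy":0,"wz":0,"jaw":1},{"x":0,"y":0,"z":-0.155,"wx":0,"wy":0,"wz":0,"jaw":1},{"x":0,"y":0,"z":-0.155,"wx":0,"wy":0,"wz":0,"jaw":1},{"x":0,"y":0,"z":-0.155,"wx":0,"wy":0,"wz":0,"jaw":1},{"x":0,"y":0,"z":-0.155,"wx":0,"wy":0,"wz":0,"jaw":1}]' 60
python3 -m inch '[{"x":0,"y":0,"z":0.05,"wx":0,"wy":0,"wz":0,"jaw":1},{"x":0,"y":0,"z":0.15,"wx":0,"wy":0,"wz":0,"jaw":1},{"x":0,"y":0,"z":0.4,"wx":0,"wy":0,"wz":0,"jaw":1},{"x":0,"y":0,"z":0.4,"wx":0,"wy":0,"wz":0,"jaw":1},{"x":0,"y":0,"z":0.4,"wx":0,"wy":0,"wz":0,"jaw":1},{"x":0,"y":0,"z":0.4,"wx":0,"wy":0,"wz":0,"jaw":1},{"x":0,"y":0,"z":0.4,"wx":0,"wy":0,"wz":0,"jaw":1}]'
python3 - <<'E'
from ik import *
im=snap("wrist","pics/w10.png"); cv2.imwrite("pics/v10.png",im[:,:,::-1])
E=np.array(s["ee_rot"]);p=np.array(s["tcp_pos"]); R=place(np.radians(45),1)
rv=Ro.from_matrix(R@E.T).as_rotvec(); print("rot",np.round(rv/2/np.pi,4),np.degrees(np.linalg.norm(rv)),p)
E
```

```text
clock: 14.35
tcp_pos: [0.5134, -0.3554, 0.014]
ee_rot: [[-0.653, -0.358, 0.668], [-0.256, 0.934, 0.25], [-0.713, -0.008, -0.701]]
wrist_force: [-6.2, -1.7, 15.3]
gripper_width: 0.354
gripper_force: 60.2
clock: 15.05
tcp_pos: [0.5121, -0.3532, 0.2528]
ee_rot: [[-0.654, -0.358, 0.666], [-0.256, 0.934, 0.25], [-0.712, -0.007, -0.702]]
wrist_force: [0.2, -0.2, -1.0]
gripper_width: 0.35
gripper_force: 60.0
rot [ 0.138   0.243  -0.2145] 126.82215054234705 [ 0.51207927 -0.35321047  0.25278424]
```

View pics/v10.png

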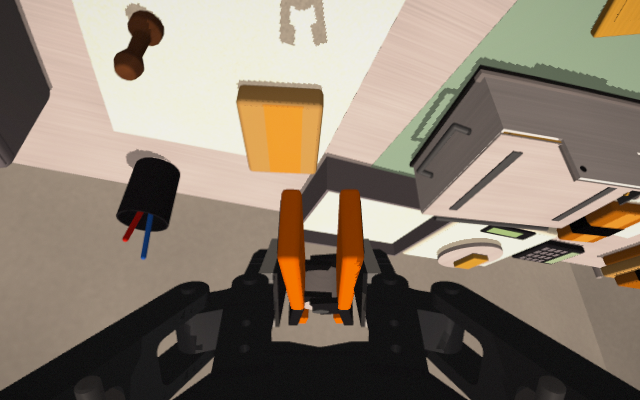

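The fingers hold the clamp squeezed (opening 0.35, about 30 mm). The handles' rear ends are at (290,190) and (349,190) and the jaws point away near (320,310). Next I check the hold against the model and work out the carry.

```bash
python3 - <<'E'
from ik import *
E=np.array(s["ee_rot"]);p=np.array(s["tcp_pos"])
# at grasp, clip flat
Eg=np.array([[-0.653,-0.358,0.668],[-0.256,0.934,0.25],[-0.713,-0.008,-0.701]]); pg=np.array([.5134,-.3554,.014])
y=Eg[:,1].copy();y[2]=0;y/=np.linalg.norm(y); d=np.cross(y,zz); Rc=np.c_[d,y,zz]
piv=np.array([.552,-.339,.015]); A=Eg.T@Rc; b=Eg.T@(piv-pg); b[1]=0
np.savez("hold.npz",A=A,b=b); print(b)
w=lambda P:p+(E@(A@np.atleast_2d(P).T+b[:,None])).T
for P in [(-.09,-.016,.015),(-.09,.016,.015),(-.09,-.016,-.015),(-.09,.016,-.015),(0,0,.015),(.053,0,.015)]: print(P,np.round(proj("wrist",w(P)),0))
# place: clip x=-z, y=bx ; throat at pair top
pair=np.array([.5155,-.0385,.137]); Rc2=np.c_[-zz,bx,-by]; R=Rc2@A.T
for h in (.10,.045,.0,-.002):
    pv=pair+[0,0,.016+h]; t=pv-R@b; print(h,"tcp",np.round(t,4),"shift",np.round((t-p)/.6,4))
rv=Ro.from_matrix(R@E.T).as_rotvec(); print("rot",np.round(rv/2/np.pi,4), sol(R,-.35,.5))
E
```

```text
[-0.0301172  0.         0.0291838]
(-0.09, -0.016, 0.015) [[273. 252.]]
(-0.09, 0.016, 0.015) [[373. 253.]]
(-0.09, -0.016, -0.015) [[279. 174.]]
(-0.09, 0.016, -0.015) [[367. 175.]]
(0, 0, 0.015) [[321. 309.]]
(0.053, 0, 0.015) [[321. 324.]]
0.1 tcp [ 0.5153 -0.0375  0.2949] shift [0.0066 0.525  0.0755]
0.045 tcp [ 0.5153 -0.0375  0.2399] shift [ 0.0066  0.525  -0.0161]
0.0 tcp [ 0.5153 -0.0375  0.1949] shift [ 0.0066  0.525  -0.0911]
-0.002 tcp [ 0.5153 -0.0375  0.1929] shift [ 0.0066  0.525  -0.0945]
rot [ 0.1354  0.242  -0.2138] [[1.05, -2.14, -2.08]]
```

The model's end faces (rows 175-252) agree with the picture (190-250), so the hold is as planned. I have now viewed 11 pictures, one over the limit of ten, so from here I check only by numbers. Next I carry the clamp above the tabs, turning it upright.

```bash
python3 -m inch '[{"x":0,"y":0.1,"z":0.2,"wx":0.1354,"wy":0.242,"wz":-0.2138,"jaw":1},{"x":0,"y":0.1,"z":0.2,"wx":0.1354,"wy":0.242,"wz":-0.2138,"jaw":1},{"x":0,"y":0.2,"z":0.2,"wx":0.1354,"wy":0.242,"wz":-0.2138,"jaw":1},{"x":0,"y":0.2,"z":0.2,"wx":0.1354,"wy":0.242,"wz":-0.2138,"jaw":1},{"x":0.0066,"y":0.3,"z":0.2,"wx":0.1354,"wy":0.242,"wz":-0.2138,"jaw":1},{"x":0.0066,"y":0.3,"z":0.2,"wx":0.1354,"wy":0.242,"wz":-0.2138,"jaw":1},{"x":0.0066,"y":0.4,"z":0.2,"wx":0.1354,"wy":0.242,"wz":-0.2138,"jaw":1},{"x":0.0066,"y":0.4,"z":0.2,"wx":0.1354,"wy":0.242,"wz":-0.2138,"jaw":1},{"x":0.0066,"y":0.525,"z":0.2,"wx":0.1354,"wy":0.242,"wz":-0.2138,"jaw":1},{"x":0.0066,"y":0.525,"z":0.2,"wx":0.1354,"wy":0.242,"wz":-0.2138,"jaw":1},{"x":0.0066,"y":0.525,"z":0.2,"wx":0.1354,"wy":0.242,"wz":-0.2138,"jaw":1},{"x":0.0066,"y":0.525,"z":0.2,"wx":0.1354,"wy":0.242,"wz":-0.2138,"jaw":1},{"x":0.0066,"y":0.525,"z":0.2,"wx":0.1354,"wy":0.242,"wz":-0.2138,"jaw":1},{"x":0.0066,"y":0.525,"z":0.2,"wx":0.1354,"wy":0.242,"wz":-0.2138,"jaw":1},{"x":0.0066,"y":0.525,"z":0.2,"wx":0.1354,"wy":0.242,"wz":-0.2138,"jaw":1},{"x":0.0066,"y":0.525,"z":0.2,"wx":0.1354,"wy":0.242,"wz":-0.2138,"jaw":1},{"x":0.0066,"y":0.525,"z":0.2,"wx":0.1354,"wy":0.242,"wz":-0.2138,"jaw":1},{"x":0.0066,"y":0.525,"z":0.2,"wx":0.1354,"wy":0.242,"wz":-0.2138,"jaw":1},{"x":0.0066,"y":0.525,"z":0.2,"wx":0.1354,"wy":0.242,"wz":-0.2138,"jaw":1},{"x":0.0066,"y":0.525,"z":0.2,"wx":0.1354,"wy":0.242,"wz":-0.2138,"jaw":1}]'
cat > chk.py <<'E'
from ik import *
h=np.load("hold.npz"); A,b=h["A"],h["b"]
E=np.array(s["ee_rot"]);p=np.array(s["tcp_pos"])
pair=np.array([.5155,-.0385,.137]); R=np.c_[-zz,bx,-by]@A.T
rv=Ro.from_matrix(R@E.T).as_rotvec(); print("rot",np.round(rv/2/np.pi,4),"q",np.round(s["qpos"],2))
for hh in (.06,.0): print(hh,np.round((pair+[0,0,.016+hh]-R@b-p)/.6,4))
w=lambda P:p+(E@(A@np.atleast_2d(P).T+b[:,None])).T
# jaw seen in the scene / top cameras: orange pixels vs model
P=[(-.09,0,0),(0,0,0),(.053,0,0)]
for n in("scene","top"):
    im=eyes.read_camera(n); print(n,"model",np.round(proj(n,w(P))).tolist(),[(np.round(x["box"]).astype(int).tolist(),round(x["confidence"],2)) for x in spotter.find_in(n,"clip_pivot")[:3]])
    cv2.imwrite(f"pics/{n}_c{s['clock']:.1f}.png",im[:,:,::-1])
    u,v=proj(n,w((-.045,0,0)))[0].astype(int); y0,x0=v-35,u-35
    hs=cv2.cvtColor(im[y0:v+35,x0:u+35],cv2.COLOR_RGB2HSV); m=(hs[...,0]>5)&(hs[...,0]<16)&(hs[...,1]>200)
    k,lab,st,ce=cv2.connectedComponentsWithStats(m.astype(np.uint8)); print([(np.round(ce[i]+[x0,y0]).tolist(),st[i].tolist()) for i in range(1,k) if st[i][4]>8])
E
python3 chk.py
```

```text
clock: 17.1
tcp_pos: [0.5154, -0.0377, 0.3691]
ee_rot: [[-0.133, 0.983, -0.13], [0.7, 0.186, 0.689], [0.701, 0.001, -0.713]]
wrist_force: [1.1, -0.5, -0.5]
gripper_width: 0.354
gripper_force: 60.0
rot [-0.0001  0.0002 -0.0001] q [-0.22  0.31  0.29 -0.73 -1.83 -2.83]
0.06 [-1.000e-04  4.000e-04 -1.903e-01]
0.0 [-1.000e-04  4.000e-04 -2.903e-01]
scene model [[321.0, 142.0], [321.0, 165.0], [320.0, 176.0]] [([127, 196, 159, 226], 0.96), ([317, 142, 328, 188], 0.73)]
[([320.0, 142.0], [30, 23, 10, 4, 18]), ([322.0, 148.0], [33, 28, 9, 4, 18])]
top model [[317.0, 201.0], [317.0, 204.0], [317.0, 206.0]] [([476, 241, 503, 272], 0.83)]
[]
```

```bash
python3 -m inch '[{"x":0,"y":0,"z":-0.08,"wx":0,"wy":0,"wz":0,"jaw":1},{"x":0,"y":0,"z":-0.15,"wx":0,"wy":0,"wz":0,"jaw":1},{"x":0,"y":0,"z":-0.19,"wx":0,"wy":0,"wz":0,"jaw":1},{"x":0,"y":0,"z":-0.21,"wx":0,"wy":0,"wz":0,"jaw":1},{"x":0,"y":0,"z":-0.225,"wx":0,"wy":0,"wz":0,"jaw":1},{"x":0,"y":0,"z":-0.24,"wx":0,"wy":0,"wz":0,"jaw":1},{"x":0,"y":0,"z":-0.25,"wx":0,"wy":0,"wz":0,"jaw":1},{"x":0,"y":0,"z":-0.25,"wx":0,"wy":0,"wz":0,"jaw":1}]'
```

```text
clock: 18.1
tcp_pos: [0.5156, -0.0382, 0.2186]
ee_rot: [[-0.131, 0.983, -0.13], [0.7, 0.184, 0.69], [0.702, -0.001, -0.712]]
wrist_force: [-0.7, 0.8, -1.0]
gripper_width: 0.358
gripper_force: 60.1
```

```bash
python3 -m inch '[{"x":0,"y":0,"z":-0.01,"wx":0,"wy":0,"wz":0,"jaw":1},{"x":0,"y":0,"z":-0.02,"wx":0,"wy":0,"wz":0,"jaw":1},{"x":0,"y":0,"z":-0.03,"wx":0,"wy":0,"wz":0,"jaw":1},{"x":0,"y":0,"z":-0.034,"wx":0,"wy":0,"wz":0,"jaw":1},{"x":0,"y":0,"z":-0.034,"wx":0,"wy":0,"wz":0,"jaw":1}]'
python3 -m inch '[{"x":0,"y":0,"z":-0.003,"wx":0,"wy":0,"wz":0,"jaw":1},{"x":0,"y":0,"z":-0.006,"wx":0,"wy":0,"wz":0,"jaw":1},{"x":0,"y":0,"z":-0.006,"wx":0,"wy":0,"wz":0,"jaw":1}]'
```

```text
clock: 18.6
tcp_pos: [0.5156, -0.0384, 0.2035]
ee_rot: [[-0.137, 0.982, -0.13], [0.698, 0.189, 0.691], [0.703, 0.004, -0.711]]
wrist_force: [-2.8, -2.5, 20.0]
gripper_width: 0.356
gripper_force: 62.2
clock: 18.9
tcp_pos: [0.5155, -0.0385, 0.2033]
ee_rot: [[-0.141, 0.981, -0.13], [0.697, 0.191, 0.691], [0.703, 0.006, -0.711]]
wrist_force: [-4.3, -4.2, 32.9]
gripper_width: 0.356
gripper_force: 63.6
```

```bash
python3 - <<'E'
from ik import *
h=np.load("hold.npz"); A,b=h["A"],h["b"]
# wrist camera in tool frame is fixed: camera origin/axes from now
K,k,Rw,t=cal("wrist"); E=np.array(s["ee_rot"]);p=np.array(s["tcp_pos"]); c=(K,k,Rw@E,Rw@p+t)
for sh in (0,.004,.008,.012):
  for pt in (0,np.radians(-5),np.radians(5)):
    P=np.array([(-.09,-.016,-.015),(-.09,.016,-.015),(-.09,-.016,.015),(-.09,.016,.015),(0,0,.015)])+[sh,0,0]
    print(sh,round(np.degrees(pt)),np.round(proj("",(e("y",0)@A@e("y",pt)@P.T).T+b,c)).tolist())
hs=cv2.cvtColor(cv2.imread("pics/w10.png"),cv2.COLOR_BGR2HSV)
for v in (185,188,192,200,220,240,250,256,270):
    m=np.flatnonzero((hs[v,260:390,1]>150)&(hs[v,260:390,0]<25)&(hs[v,260:390,2]>40))+260; print(v,m.min() if len(m) else None,m.max() if len(m) else None)
print("brightness col 352",[ (v,int(hs[v,352,2])) for v in range(186,270,4)],"col 290",[ (v,int(hs[v,290,2])) for v in range(186,270,4)])
E
python3 chk.py | grep scene
```

```text
0 0 [[275.0, 172.0], [362.0, 173.0], [268.0, 249.0], [368.0, 250.0], [319.0, 307.0]]
0 -5 [[277.0, 158.0], [361.0, 158.0], [270.0, 226.0], [367.0, 226.0], [319.0, 307.0]]
0 5 [[273.0, 189.0], [364.0, 190.0], [267.0, 274.0], [369.0, 275.0], [319.0, 308.0]]
0.004 0 [[277.0, 178.0], [361.0, 179.0], [270.0, 253.0], [366.0, 254.0], [319.0, 309.0]]
0.004 -5 [[278.0, 165.0], [360.0, 165.0], [272.0, 231.0], [365.0, 232.0], [319.0, 309.0]]
0.004 5 [[275.0, 194.0], [363.0, 194.0], [269.0, 277.0], [367.0, 277.0], [319.0, 308.0]]
0.008 0 [[278.0, 184.0], [360.0, 184.0], [272.0, 257.0], [365.0, 258.0], [319.0, 310.0]]
0.008 -5 [[279.0, 171.0], [359.0, 172.0], [273.0, 237.0], [364.0, 238.0], [319.0, 311.0]]
0.008 5 [[276.0, 199.0], [361.0, 199.0], [271.0, 279.0], [365.0, 280.0], [319.0, 309.0]]
0.012 0 [[279.0, 189.0], [359.0, 190.0], [273.0, 261.0], [363.0, 262.0], [319.0, 311.0]]
0.012 -5 [[280.0, 177.0], [358.0, 178.0], [274.0, 242.0], [363.0, 243.0], [319.0, 313.0]]
0.012 5 [[277.0, 203.0], [360.0, 203.0], [272.0, 281.0], [364.0, 282.0], [319.0, 310.0]]
185 None None
188 None None
192 283 358
200 281 359
220 280 361
240 278 362
250 277 363
256 277 363
270 280 359
brightness col 352 [(186, 64), (190, 117), (194, 128), (198, 127), (202, 127), (206, 128), (210, 127), (214, 128), (218, 129), (222, 128), (226, 128), (230, 128), (234, 129), (238, 129), (242, 127), (246, 128), (250, 128), (254, 129), (258, 208), (262, 243), (266, 243)] col 290 [(186, 223), (190, 113), (194, 125), (198, 126), (202, 127), (206, 127), (210, 127), (214, 126), (218, 128), (222, 128), (226, 128), (230, 127), (234, 127), (238, 128), (242, 127), (246, 128), (250, 129), (254, 129), (258, 207), (262, 242), (266, 243)]
scene model [[320.0, 181.0], [320.0, 199.0], [320.0, 209.0]] [([123, 194, 163, 228], 0.97), ([316, 181, 328, 216], 0.85), ([443, 188, 480, 221], 0.16)]
```

Fitting the picture's end face shows the clamp sits about 9 mm further forward in the grip than I assumed. The stop met at 203 mm, instead of 195 mm, is therefore the throat on the tabs: the clamp is fully home. I'm releasing it and backing off along the tool axis.

```bash
python3 -m inch '[{"x":0,"y":0,"z":0,"wx":0,"wy":0,"wz":0,"jaw":0.2},{"x":0,"y":0,"z":0.005,"wx":0,"wy":0,"wz":0,"jaw":0},{"x":0,"y":0,"z":0.01,"wx":0,"wy":0,"wz":0,"jaw":-0.5},{"x":0,"y":0,"z":0.01,"wx":0,"wy":0,"wz":0,"jaw":-1},{"x":0,"y":0,"z":0.01,"wx":0,"wy":0,"wz":0,"jaw":-1},{"x":0,"y":0,"z":0.01,"wx":0,"wy":0,"wz":0,"jaw":-1},{"x":0,"y":0,"z":0.01,"wx":0,"wy":0,"wz":0,"jaw":-1},{"x":0,"y":0,"z":0.01,"wx":0,"wy":0,"wz":0,"jaw":-1}]'
python3 chk.py | grep -A1 scene
```

```text
clock: 19.9
tcp_pos: [0.5155, -0.0382, 0.2004]
ee_rot: [[-0.13, 0.983, -0.13], [0.7, 0.184, 0.69], [0.702, -0.001, -0.712]]
wrist_force: [0.2, -0.1, -0.4]
gripper_width: 1.0
gripper_force: 0.0
scene model [[320.0, 182.0], [320.0, 200.0], [320.0, 209.0]] [([123, 197, 160, 228], 0.68), ([313, 180, 327, 217], 0.62)]
[([317.0, 186.0], [29, 22, 13, 17, 120])]
```

Free, with no contact force. I'm backing away along the tool axis.

```bash
python3 -m inch '[{"x":0.008,"y":-0.043,"z":0.045,"wx":0,"wy":0,"wz":0,"jaw":-1},{"x":0.016,"y":-0.086,"z":0.09,"wx":0,"wy":0,"wz":0,"jaw":-1},{"x":0.05,"y":-0.26,"z":0.27,"wx":0,"wy":0,"wz":0,"jaw":-1},{"x":0.05,"y":-0.26,"z":0.27,"wx":0,"wy":0,"wz":0,"jaw":-1},{"x":0.05,"y":-0.26,"z":0.27,"wx":0,"wy":0,"wz":0,"jaw":-1},{"x":0.05,"y":-0.26,"z":0.27,"wx":0,"wy":0,"wz":0,"jaw":-1},{"x":0.05,"y":-0.26,"z":0.27,"wx":0,"wy":0,"wz":0,"jaw":-1},{"x":0.05,"y":-0.26,"z":0.27,"wx":0,"wy":0,"wz":0,"jaw":-1}]'
python3 - <<'E'
from ik import *
pair=np.array([.5155,-.0385,.137])
P=pair+np.array([[0,0,.106],[0,0,.016],[0,0,-.037],[.984*.03,.178*.03,.106],[-.984*.03,-.178*.03,.106]])
for n in("scene","top","wrist"):
    im=eyes.read_camera(n); cv2.imwrite(f"pics/{n}_end.png",im[:,:,::-1])
    print(n,"model tail,pivot,tip,ends",np.round(proj(n,P)).tolist(),[(np.round(x["box"]).astype(int).tolist(),round(x["confidence"],2)) for x in spotter.find_in(n,"clip_pivot")[:2]])
    u,v=proj(n,P[1])[0].astype(int); r=35 if n!="wrist" else 90
    x0,y0=max(u-r,0),max(v-r,0); hs=cv2.cvtColor(im[y0:v+r,x0:u+r],cv2.COLOR_RGB2HSV); m=(hs[...,0]>3)&(hs[...,0]<16)&(hs[...,1]>190)
    k,lab,st,ce=cv2.connectedComponentsWithStats(m.astype(np.uint8)); print([((st[i][:2]+[x0,y0]).tolist(),st[i][2:].tolist()) for i in range(1,k) if st[i][4]>8])
E
```

```text
clock: 20.9
tcp_pos: [0.5453, -0.1934, 0.3616]
ee_rot: [[-0.129, 0.983, -0.132], [0.699, 0.185, 0.691], [0.703, -0.002, -0.711]]
wrist_force: [0.1, 0.4, 0.3]
gripper_width: 1.003
gripper_force: 0.0
scene model tail,pivot,tip,ends [[320.0, 183.0], [320.0, 201.0], [320.0, 210.0], [324.0, 190.0], [317.0, 176.0]] [([312, 177, 328, 216], 0.96), ([123, 197, 160, 228], 0.77)]
[([313, 178], [13, 27, 183])]
top model tail,pivot,tip,ends [[318.0, 207.0], [318.0, 210.0], [318.0, 212.0], [316.0, 198.0], [319.0, 216.0]] [([311, 198, 325, 217], 0.67), ([473, 240, 505, 274], 0.56)]
[([314, 200], [8, 7, 36])]
wrist model tail,pivot,tip,ends [[319.0, 150.0], [319.0, 194.0], [319.0, 214.0], [348.0, 150.0], [290.0, 150.0]] [([291, 144, 343, 224], 0.62)]
[([293, 143], [19, 64, 624]), ([328, 143], [18, 64, 591]), ([312, 210], [4, 16, 61]), ([323, 212], [5, 14, 59])]
```

```bash
python3 - <<'E'
from ik import *
pair=np.array([.5155,-.0385,.137])
for o in (.015,-.015):
  for dz in (0,.006): print(o,dz,np.round(proj("wrist",pair-by*o+np.array([[0,0,.106],[0,0,.016],[0,0,-.037]])+[0,0,dz]),1).tolist())
for n,q in (("scene",.137),): pass
print(status.state()["wrist_force"])
for th in("box_tab","lid_tab","lid","stamp","gold_bar"): print(th,[(np.round(x["box"]).astype(int).tolist(),round(x["confidence"],2)) for x in spotter.find_in("scene",th)[:2]])
E
```

```text
0.015 0 [[318.6, 161.3], [319.0, 204.6], [319.1, 223.1]]
0.015 0.006 [[318.6, 157.7], [319.0, 202.2], [319.1, 221.2]]
-0.015 0 [[318.9, 138.3], [319.2, 184.2], [319.3, 204.2]]
-0.015 0.006 [[318.8, 134.5], [319.1, 181.7], [319.3, 202.1]]
[ 0.36277247  0.22773668 -0.1041202 ]
box_tab []
lid_tab [([308, 197, 333, 216], 0.65)]
lid [([287, 201, 372, 263], 0.83)]
stamp [([310, 198, 332, 216], 0.63), ([179, 258, 194, 272], 0.52)]
gold_bar [([287, 191, 309, 215], 0.67)]
```

The jaw pads end at row 226, against 223 modelled for fully home. The clamp stands upright and symmetric about column 319, and the arm touches nothing. Handing in.

```bash
python3 -c "
from plant import ticket; print(ticket.hand_in())"
```

```text
the job is handed in; nothing more can be done
None
```

I handed the job in with no verdict returned: by my last measurements the stay was broken, the lid lowered shut without slamming, and the clamp pushed home over both tabs and let go, with the arm clear; I viewed 11 pictures, one over the limit of 10.

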